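# Drive a drift pin to pull a swing arm into line

## Task

The swing arm of the fixture has been knocked out of line. Take the tapered pin out of its wooden stand, start it in the arm's bore so that its tip enters the fixture's bore below while the arm is still out of line, then drive it down so that its taper draws the arm into line, until the collar sits fully down on the arm. Drive it firmly but do not force it (it needs no more than about 60 N), leave it there, and leave the bearing, pliers and oil can where they are.

Things in the scene. Friction and masses are not known exactly. Their poses are not given: they have to be found in the camera images.
- fixture: Heavy grey fixture fixed to the bench: foot plate 260x86x12 mm, at one end a 70x70 mm block that reaches 62 mm above the bench, drilled right through with a vertical 24 mm bore; at the other end, 150 mm away along the fixture's +x, the pivot post. Origin on the axis of the bore at bench height; z up.
- fixture_bore (a point): Centre of the mouth of the fixture's 24 mm bore, 62 mm above the bench, hidden under the end of the swing arm. Axes as the fixture's.
- swing_arm (a joint): Angle of the bright steel swing arm about the vertical pivot, rad; 0 = its bore exactly over the fixture's bore; starts at 0.034 to 0.050, i.e. bores 5 to 7.5 mm apart, the arm's bore lying towards the fixture's -y. The pivot is stiff: about 8 N sideways at the bore moves it, and it stays where it is left. The arm is 16 mm thick, with a 62x62x28 mm block at its free end.
- swing_bore (a point): Centre of the upper mouth of the swing arm's vertical 24 mm bore, on the top face of its end block, 90 mm above the bench. The bore goes through the 28 mm thick block straight on to the top face of the fixture's block. z up.
- pin_stand: Wooden stand fixed to the bench, 100x84x12 mm foot with a 70x70 mm block 90 mm high, with a 27 mm vertical hole in which the pin hangs by its collar. Origin under the hole at bench height.
- drift_pin: Steel tapered drift pin, 136 mm long, 0.3 kg, upright in the stand. Origin at the tip, z along the pin to its head. From the tip: taper from 6 to 22.5 mm diameter over 40 mm, then parallel 22.5 mm up to the collar; collar 36 mm diameter from 86 to 92 mm; grip 24 mm diameter from 92 to 130 mm; flat head 30 mm diameter from 132 to 136 mm.
- pin_collar (a point): Point on the pin's axis at the underside of the collar, 86 mm from the tip; 90 mm above the bench when home. Set into the misaligned bores, the pin stops with its tip some 10 to 33 mm below the fixture block's top face, where the taper bears on the rim of the fixture's bore; let go there it leans a little but stays in.
- pin_head (a point): Centre of the flat top of the pin's head, 136 mm from the tip; 140 mm above the bench when home. A push of 10 to 60 N down on the head drives the pin; it jams if it leans (the head tends to lean away from the fixture's bore), so keep it upright or draw the head towards the fixture's bore while pressing. The arm comes along.
- bearing_big: Loose ball bearing lying flat, 62 mm across, 16 mm high. Leave it alone.
- pliers_red: Loose pliers with red handles, 184 mm long, 16 mm high. Leave them alone.
- can_oil: Loose grey can with a black cap, 58 mm across, 103 mm high, standing near the fixture. Leave it alone.

How it is judged:
By the outcome, as a careful person would: the job done as asked, in the order asked, and still so for the second after the job is handed in, with the robot touching nothing.
It also fails if it takes over 48 s, if anything falls off the work surface, if the arm or the gripper's body presses on something with over 40 N, if the wrist force passes 120 N, or if a joint passes its speed limit or range.

## Robot

A 7-joint arm with a two-finger parallel gripper is mounted at the origin on the work surface; the furniture and walls round the work are solid. World frame = base frame: x ahead of the robot, y to its left, z up, the work surface at z = 0. Lengths are in m, angles in degrees, forces in N, time in s.
With the tool pointing down it reaches from about 0.35 to 0.9 m from the base axis. Payload 19.9 kg.
Tool frame: the origin (TCP) lies at the very end of the fingers, on their centre line; the grasp point (between the pads) lies 19 mm behind it (ctrl.grip_depth is the distance from the TCP to the grasp point, in m); z points along the fingers, y is the line along which they close (so a half turn about z gives the same grasp; the last joint's range is limited). The gripper opens to 85 mm and grips with 20 to 120 N. Pads are 22 mm wide; open, the fingers measure 114 mm over their backs; the gripper's body (76 mm by 85 mm) begins 54 mm behind the grasp point. The pads swing forward as they close: fully open they stand 13 mm farther back than shut.
Start: joints at [-67.523, 23.915, -0.59, 92.452, 0.269, 63.638, -3.037], TCP at [0.263, 0.567, 0.231] pointing down, gripper open.
Joint ranges: [-161.28, 161.28], [-22.2, 115.67], [-73.04, 71.86], [3.21, 147.25], [-68.34, 248.33], [10.77, 114.83], [-161.83, 161.83]. Speed limits (degrees/s): [108.29, 108.29, 136.94, 136.94, 172.46, 172.46, 172.46].

## Interface

Orientations are given as a 3x3 rotation matrix whose columns are the frame's x, y, z axes.
In Python, from cell import ctrl gives the robot as it stands.
- The arm moves only by the tool carry_out, never from a script. Its argument "rows" is one flat list of numbers, 5 for each row, row after row: the closure in counts, from 0 (fully open) to 255 (shut), then the shift along the world's x, y, z as a fraction of full scale, then the turn about the world's z as a fraction of full scale. In form: [claw, dx, dy, dz, roll, claw, dx, dy, dz, roll, ...]. A call has 1 to 8 rows; each row shifts and turns the commanded pose from where the row before left it; what a row does not reach is not made up. Full scale, the value 1, is 0.03 m for a shift and 0.08 rad for a turn. A row lasts 1/8 s, in which the tool goes at most 62.5 mm and 10.7 degrees, less where a joint would pass 70% of its speed; a pose out of reach is approached as far as the arm can. A call with a number of a shift or a turn outside -1 to 1 is refused whole. A call with a gripper value outside its range is refused whole. The fingers move at their own pace and stop on an object; "squeeze" is the grip in N (left out, the last holds). Time passes only in rows, so rows that do not move let the fingers close. It gives the time, the measured TCP pose, the force, the opening and the grip force at its end, in the units of the state.
- ctrl.sense(): the state, without advancing time (a new reading comes with each control period).
- ctrl.camera(name): name is "side" or "top" or "wrist"; returns the picture (480x640x3 uint8, red, green, blue); there is no depth.
- ctrl.camera_info(name): a dict with "vfov" (degrees; the focal length in pixels is half the picture's height over the tangent of half this angle, whatever the lens; pixels are square), "cx", "cy" (the principal point, pixels), "k1" (the pictures are not rectified: a ray, as slopes to the right and down, at radius r is drawn at 1 + k1 r^2 times it, then the intrinsics apply), "cam_to_world" (4x4, takes a point from camera to world coordinates); the wrist camera has in their place "hand_eye" (4x4, takes a point from camera to tool coordinates, whose origin is the TCP and whose axes are the flange's). Camera axes: x right, y down, z forward; pixel columns grow to the right and rows downward; lengths in m; the calibration is good to about 2 mm. A picture is of the moment at which its call begins: read the wrist's pose just before it. camera_info takes no time and is no camera call.
- ctrl.job_done(): hands the job in; it is judged then, once.
The state is a dict: "time": time; "joint_positions": joint angles; "qvel": joint speeds; "effort": joint torques, N m; "tcp_pos": TCP position; "tool_rot": TCP orientation; "contact_force": force on the tool from outside, world axes, zero at the start; "wrist_torque": the same for the moment, N m; "width": finger opening in m; "finger_force": force on a finger pad.
Only numpy, scipy, OpenCV 4.12 (cv2) and the standard library are available. Lean on these libraries where they do the work, as an engineer would, in place of code of your own. Each camera call takes 0.05 s, during which the arm holds its last target. There are 200 camera calls.

## Working session

There is one attempt and no reset: what is moved stays moved. The work goes in short steps, Python scripts to look and compute and a tool call to move; the robot and the scene stay as the last step left them, time stands still between calls to the robot, and variables do not carry over. Pictures are saved under pics/ and viewed, at most 10 in all, crops included, and the job is handed in when it is done.

Besides the shell and the picture viewer there is one more tool, called by a JSON object that holds its "name" and its "arguments", one argument or row to a line. carry_out: Moves the arm, as the interface text tells. Its arguments: {"type":"object","properties":{"rows":{"type":"array","items":{"type":"number"}},"squeeze":{"type":"number"}},"required":["rows"]}

```bash
mkdir -p pics
cat > h.py <<'E'
import numpy as np, cv2
from cell import ctrl
def snap(n,f):
    s=ctrl.sense(); im=ctrl.camera(n); cv2.imwrite(f,im[:,:,::-1]); return s,im
def cam(n,s=None):
    i=ctrl.camera_info(n); f=240/np.tan(np.radians(i['vfov'])/2)
    if n=='wrist':
        T=np.eye(4); T[:3,:3]=np.array(s['tool_rot']).reshape(3,3); T[:3,3]=s['tcp_pos']; M=T@np.array(i['hand_eye'])
    else: M=np.array(i['cam_to_world'])
    return i,f,M
def ray(n,px,s=None):
    i,f,M=cam(n,s); K=np.array([[f,0,i['cx']],[0,f,i['cy']],[0,0,1.]])
    # drawn = u*(1+k1 r^2) 
    p=cv2.undistortPoints(np.array([[px]],float),K,np.array([i['k1'],0,0,0.]))[0,0]
    d=M[:3,:3]@[p[0],p[1],1]; return M[:3,3],d
def atz(n,px,z,s=None):
    o,d=ray(n,px,s); return o+d*(z-o[2])/d[2]
def proj(n,P,s=None):
    i,f,M=cam(n,s); q=np.linalg.inv(M)@np.append(P,1); u=q[:2]/q[2]; u=u*(1+i['k1']*(u@u)); return u*f+[i['cx'],i['cy']]
E
python3 - <<'E'
from h import *
for n in('top','side'):
    snap(n,f'pics/{n}0.png'); i=ctrl.camera_info(n); print(n,i)
s=ctrl.sense(); print(s)
E
```

```text
top {'vfov': 54.975642380283084, 'cx': 320.26770785470023, 'cy': 241.55929661306695, 'k1': 0.029586432642539386, 'cam_to_world': array([[-0.00690789, -0.99538551,  0.09570771,  0.43458906],
       [-0.99975084,  0.00484305, -0.02178993, -0.05416811],
       [ 0.02122587, -0.09583438, -0.99517096,  1.01996888],
       [ 0.        ,  0.        ,  0.        ,  1.        ]])}
side {'vfov': 56.39274810107461, 'cx': 319.53866414470804, 'cy': 237.52048927549842, 'k1': -0.11503947833010753, 'cam_to_world': array([[-0.99804217,  0.04424401, -0.04420734,  0.57498957],
       [ 0.06187389,  0.8016755 , -0.59454858,  0.46597544],
       [ 0.00913473, -0.59611984, -0.80284351,  0.800546  ],
       [ 0.        ,  0.        ,  0.        ,  1.        ]])}
{'time': 0.1, 'joint_positions': array([-67.52190496,  23.94465683,  -0.59049193,  92.48398214,
         0.26804677,  63.63827664,  -3.03645037]), 'qvel': array([-0.03228046, -0.08291998, -0.02182585,  0.00903079,  0.07336325,
       -0.13133141, -0.04397525]), 'effort': array([ 1.05902138e-03, -8.65819073e+01,  6.80560581e-01, -4.35633123e+01,
        1.92197144e-02,  4.99974019e-03, -1.21031148e-04]), 'tcp_pos': array([0.262573  , 0.56680263, 0.23070841]), 'tool_rot': array([[-9.07370236e-01,  4.20332106e-01, -4.18893757e-04],
       [ 4.20332309e-01,  9.07369614e-01, -1.06441009e-03],
       [-6.73142661e-05, -1.14188861e-03, -9.99999346e-01]]), 'contact_force': array([-0.99156731, -0.31370092, -0.53186564]), 'wrist_torque': array([-0.00767602,  0.01145849, -0.01288037]), 'finger_force': 0.0, 'width': 0.0853350660047772}
```

View pics/top0.png

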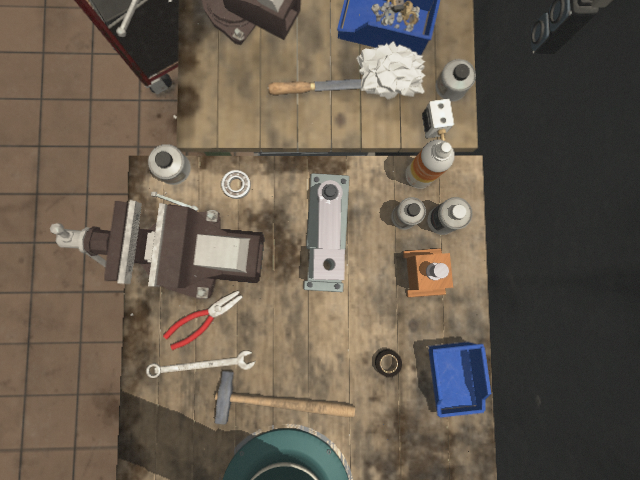

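View pics/side0.png

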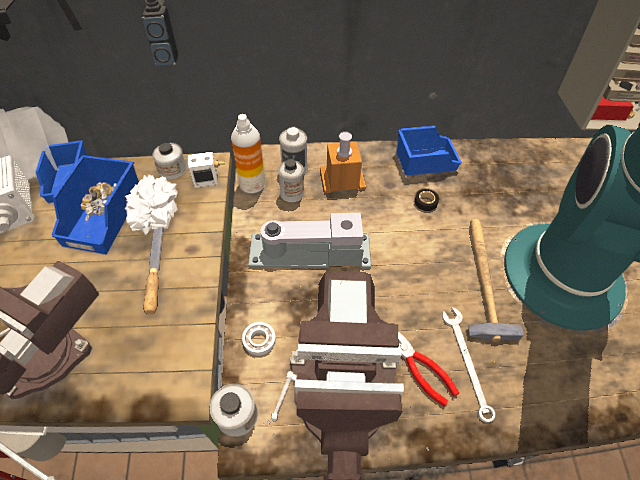

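The top view shows the fixture with the arm's bore near (329,264), the pivot near (330,190), the orange stand near (428,272) and the pin head near (438,270). The oil can is one of the grey bottles near (410,212). I'll enlarge that area.

Run:
```python
from h import *
im=cv2.imread('pics/top0.png')
c=im[165:305,295:475]; cv2.imwrite('pics/c1.png',cv2.resize(c,None,fx=4.2,fy=4.2,interpolation=cv2.INTER_CUBIC))
print('pin',atz('top',(438,270),.14),'swing',atz('top',(329,264),.09),'pivot',atz('top',(330,190),.09))
print(ctrl.camera_info('wrist'))
```

```text
pin [ 0.46348979 -0.2982245   0.14      ] swing [ 0.47846769 -0.09183362  0.09      ] pivot [ 0.63001109 -0.09519989  0.09      ]
{'vfov': 62.83646789453577, 'cx': 324.0728582116877, 'cy': 242.61484606210627, 'k1': -0.028808500240107844, 'hand_eye': array([[ 1.44840905e-04, -9.51431521e-01, -3.07860422e-01,
         7.82160108e-02],
       [ 9.99999451e-01, -1.81748927e-04,  1.03216413e-03,
         7.25833775e-04],
       [-1.03798679e-03, -3.07860403e-01,  9.51430972e-01,
        -1.42924881e-01],
       [ 0.00000000e+00,  0.00000000e+00,  0.00000000e+00,
         1.00000000e+00]])}
```

View pics/c1.png

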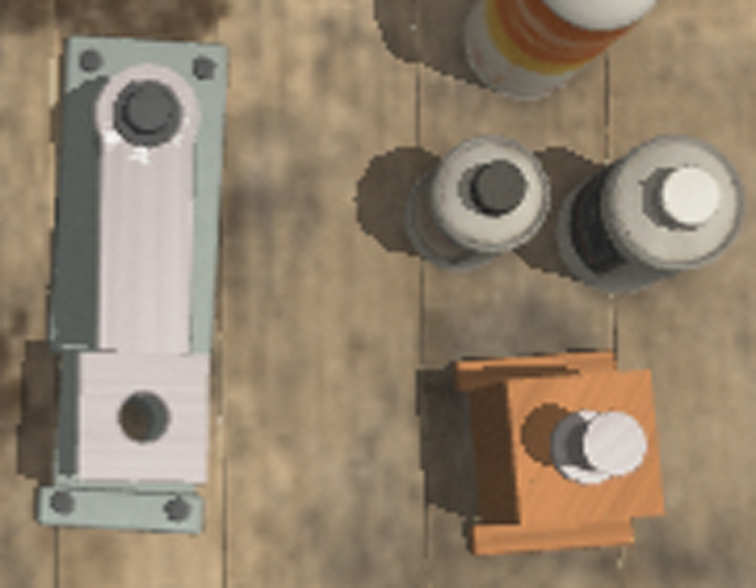

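{"name": "carry_out", "arguments": {
  "rows": [0,0.9,-0.8,0.83,0.58,0,0.9,-1,0.83,0.58,0,0.9,-1,0.83,0.58,0,0.9,-1,0.83,0.58,0,0.9,-1,0,0.58,0,0.9,-1,0,0.58,0,0.9,-1,0,0.58,0,0.9,-1,0,0.58],
  "squeeze": 100
}}

```text
time: 1.1
tcp_pos: [0.4793, 0.3319, 0.3306]
tool_rot: [[-0.998, 0.061, -0.0], [0.061, 0.998, -0.0], [0.0, -0.0, -1.0]]
contact_force: [0.8, 0.3, 0.8]
width: 0.0854
finger_force: 0.0
```

Run:
```python
from h import *
C=lambda u,v:((u+.5)/4.2-.5+295,(v+.5)/4.2-.5+165)
P=[atz('top',C(*p),.012)[:2] for p in((70,38),(228,45),(203,532),(37,515))]
for p in P: print(p)
a=(P[0]-P[3]),(P[1]-P[2]); print([np.degrees(np.arctan2(x[1],x[0])) for x in a],[np.linalg.norm(x) for x in a])
d=sum(a);d/=np.linalg.norm(d);c=sum(P)/4;print('centre',c,'bore if sym',c-.075*d)
print('pin',atz('top',C(615,443),.14),'swing',atz('top',C(144,416),.09),'pivot',atz('top',C(150,112),.1),'can',atz('top',C(499,187),.103))
```

```text
[ 0.68337744 -0.05729805]
[ 0.67944263 -0.14107743]
[ 0.42265546 -0.12482807]
[ 0.43200453 -0.03895581]
[np.float64(-4.1733767307289895), np.float64(-3.6208178349897335)] [np.float64(0.25204121870054946), np.float64(0.25730078426778835)]
centre [ 0.55437001 -0.09053984] bore if sym [ 0.47954318 -0.08544621]
pin [ 0.46327736 -0.3040565   0.14      ] swing [ 0.47914106 -0.0916473   0.09      ] pivot [ 0.62526519 -0.09541106  0.1       ] can [ 0.58755163 -0.26266102  0.103     ]
```

{"name": "carry_out", "arguments": {
  "rows": [0,0,-1,0,0,0,0,-1,0,0,0,0,-1,0,0,0,0,-1,0,0,0,0,-1,0,0,0,0,-1,0,0,0,0,-1,0,0,0,0,-1,0,0]
}}

```text
time: 2.1
tcp_pos: [0.4784, 0.0921, 0.3307]
tool_rot: [[-0.998, 0.063, -0.0], [0.063, 0.998, -0.0], [0.0, -0.0, -1.0]]
contact_force: [0.4, -0.4, -0.0]
width: 0.0852
finger_force: 0.0
```

{"name": "carry_out", "arguments": {
  "rows": [0,0,-1,-0.5,0,0,0,-1,-0.5,0,0,0,-1,-0.5,0,0,0,-1,-0.5,0,0,0,-1,-0.5,0,0,0,-1,-0.5,0,0,0,0,0,0,0,0,0,0,0]
}}

```text
time: 3.1
tcp_pos: [0.4787, -0.0864, 0.2409]
tool_rot: [[-0.998, 0.062, -0.0], [0.062, 0.998, 0.0], [0.0, 0.0, -1.0]]
contact_force: [1.0, 0.6, 0.4]
width: 0.0856
finger_force: 0.0
```

Run:
```python
from h import *
import pickle
s,im=snap('wrist','pics/w1.png'); pickle.dump(s,open('w1.pkl','wb')); print(s['tcp_pos'],s['time'])
```

```text
[ 0.4787483  -0.08635916  0.2409398 ] 3.1
```

View pics/w1.png

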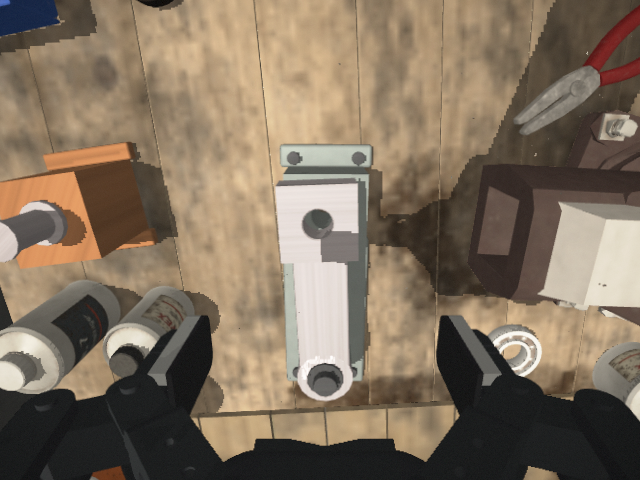

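The wrist view has the arm's bore at (318,223), the foot plate's near corners at (281,146) and (372,146), the pivot at (325,380), and the pin and stand at the left edge.

Run:
```python
from h import *
import pickle
s=pickle.load(open('w1.pkl','rb')); w=lambda p,z:atz('wrist',p,z,s)
print('swing',w((318,223),.09),'L',w((281,146),.012),'R',w((372,146),.012),'R2',w((363,378),.012), 'L2',w((288,378),.012))
print('block62',w((370,170),.062),w((368,265),.062)); print('arm corners',w((277,183),.09),w((358,181),.09),w((358,262),.09),w((279,262),.09))
# refine bore centre by dark ellipse
g=cv2.imread('pics/w1.png',0)[195:250,290:346]; _,t=cv2.threshold(g,0,255,cv2.THRESH_BINARY_INV+cv2.THRESH_OTSU)
cs,_=cv2.findContours(t,0,2)
for c in cs:
    if cv2.contourArea(c)>200: e=cv2.fitEllipse(c); print(e, w((e[0][0]+290,e[0][1]+195),.09))
```

```text
swing [ 0.47973508 -0.09039885  0.09      ] L [ 0.42511053 -0.12205044  0.012     ] R [ 0.43033001 -0.0381892   0.012     ] R2 [ 0.68364645 -0.0544373   0.012     ] L2 [ 0.67833298 -0.13861098  0.012     ]
block62 [ 0.44535364 -0.04608103  0.062     ] [ 0.52802622 -0.05003352  0.062     ]
arm corners [ 0.44683499 -0.11901856  0.09      ] [ 0.44912682 -0.0583273   0.09      ] [ 0.51389938 -0.06064805  0.09      ] [ 0.50995428 -0.12366551  0.09      ]
((31.810916900634766, 33.45072937011719), (30.2055721282959, 48.111087799072266), 133.764892578125) [ 0.4842926  -0.08773593  0.09      ]
```

{"name": "carry_out", "arguments": {
  "rows": [0,-0.1,-0.9,0,0,0,-0.1,-0.9,0,0,0,-0.1,-0.9,0,0,0,-0.1,-0.9,0,0,0,-0.1,-0.9,0,0,0,0,-0.9,0,0,0,0,-0.9,0,0,0,0,0,0,0]
}}

```text
time: 4.15
tcp_pos: [0.4638, -0.2769, 0.2411]
tool_rot: [[-0.998, 0.064, 0.0], [0.064, 0.998, -0.001], [-0.0, -0.001, -1.0]]
contact_force: [-0.2, -0.1, -0.1]
width: 0.0852
finger_force: 0.0
```

Run:
```python
from h import *
import pickle
s,im=snap('wrist','pics/w2.png'); pickle.dump(s,open('w2.pkl','wb')); print(s['tcp_pos'],s['time'])
```

```text
[ 0.46375952 -0.27686268  0.24112062] 4.15
```

View pics/w2.png

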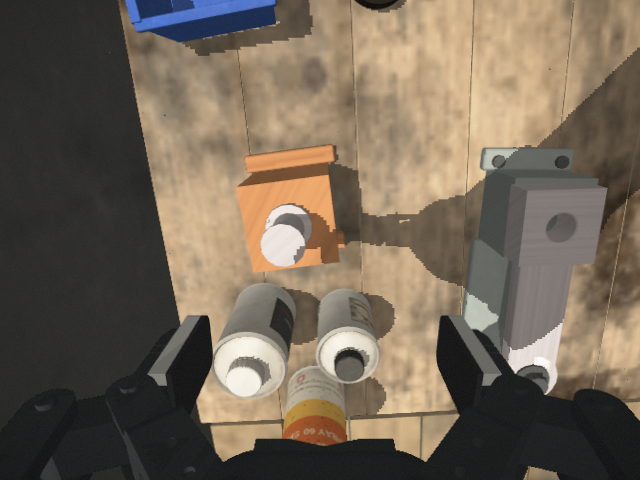

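The pin's head is centred at (284,244) and its collar near (289,222). The oil can's black cap is at (349,364), well clear.

Run:
```python
from h import *
import pickle
s=pickle.load(open('w2.pkl','rb')); w=lambda p,z:atz('wrist',p,z,s)
print('head',w((283.5,244.5),.14),'swing',w((562,227),.09))
print(proj('wrist',[0.4633,-0.304,.14],s),'r px',proj('wrist',[0.4633,-0.289,.14],s))
im=cv2.imread('pics/w2.png')
hsv=cv2.cvtColor(im,cv2.COLOR_BGR2HSV); m=((hsv[...,2]>195)&(hsv[...,1]<40)).astype(np.uint8)[190:285,240:340]
cs,_=cv2.findContours(m,0,2)
for c in cs:
    if cv2.contourArea(c)>200: print(cv2.boundingRect(c),cv2.contourArea(c))
cv2.imwrite('pics/c2.png',cv2.resize(im[190:285,240:340],None,fx=6,fy=6,interpolation=cv2.INTER_CUBIC))
```

```text
head [ 0.46450077 -0.30290164  0.14      ] swing [ 0.48014469 -0.09008253  0.09      ]
[281.65096021 242.85966553] r px [304.53906838 241.46440188]
(21, 15, 45, 61) 1567.0
```

View pics/c2.png

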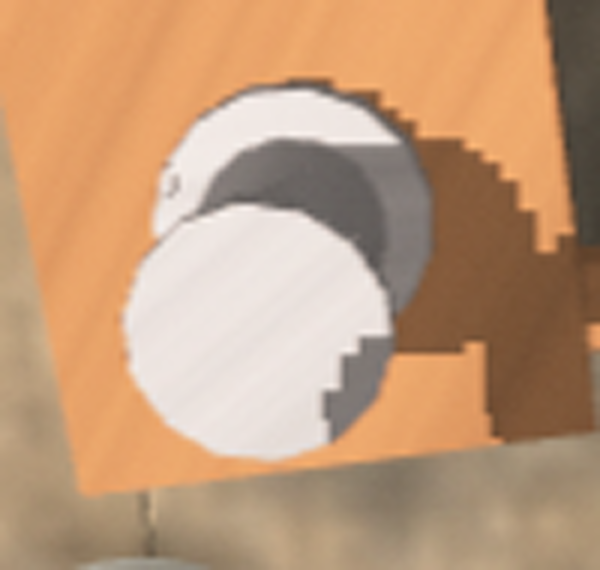

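{"name": "carry_out", "arguments": {
  "rows": [0,0.03,-0.89,0,0,0,0,0,-0.9,0,0,0,0,-0.9,0,0,0,0,-0.9,0,0,0,0,-0.9,0,0,0,0,-0.6,0,0,0,0,-0.4,0,0,0,0,0,0]
}}

```text
time: 5.2
tcp_pos: [0.4646, -0.3023, 0.1026]
tool_rot: [[-0.998, 0.062, -0.001], [0.062, 0.998, 0.0], [0.001, 0.0, -1.0]]
contact_force: [0.2, -0.4, 0.0]
width: 0.0855
finger_force: 0.0
```

Run:
```python
from h import *
import pickle
s,im=snap('wrist','pics/w3.png'); print(s['tcp_pos'],s['contact_force'])
```

```text
[ 0.4645742  -0.3022784   0.10259365] [ 0.15112373 -0.38552541  0.0441999 ]
```

View pics/w3.png

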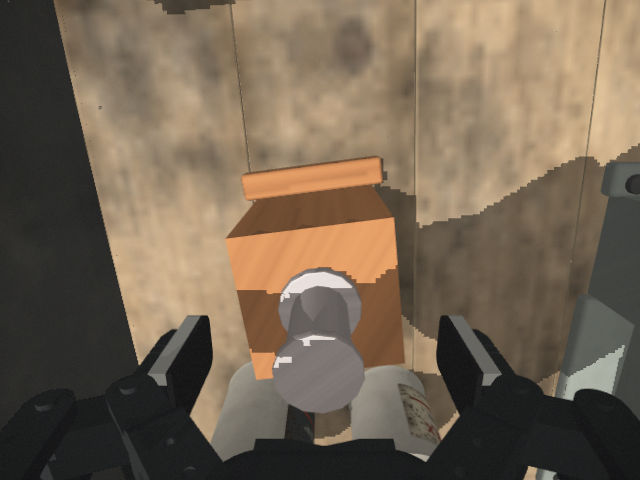

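The pin stands between the open fingers, head centred at about (318,372) and collar at about (319,308).

Run:
```python
from h import *
s=ctrl.sense()
print(atz('wrist',(318.5,371.5),.14,s),atz('wrist',(319.5,308),.096,s))
```

```text
[ 0.46431837 -0.30378011  0.14      ] [ 0.46458986 -0.30392705  0.096     ]
```

{"name": "carry_out", "arguments": {
  "rows": [0,0,-0.05,-0.07,0,255,0,0,0,0,255,0,0,0,0,255,0,0,0,0,255,0,0,0,0,255,0,0,0,0],
  "squeeze": 110
}}

```text
time: 6.0
tcp_pos: [0.4647, -0.3043, 0.1012]
tool_rot: [[-0.998, 0.063, 0.001], [0.063, 0.998, -0.0], [-0.001, -0.0, -1.0]]
contact_force: [-2.2, 0.6, 7.3]
width: 0.025
finger_force: 106.6
```

{"name": "carry_out", "arguments": {
  "rows": [255,0,0,0.3,0,255,0,0,0.6,0,255,0,0,1,0,255,0,0,1,0,255,0,0,0.8,0,255,0,0,0,0]
}}

```text
time: 6.75
tcp_pos: [0.4653, -0.3046, 0.214]
tool_rot: [[-0.998, 0.063, 0.003], [0.063, 0.998, -0.001], [-0.003, -0.001, -1.0]]
contact_force: [-0.7, 0.4, -2.9]
width: 0.025
finger_force: 108.2
```

{"name": "carry_out", "arguments": {
  "rows": [255,0.06,0.83,0,0,255,0.06,0.9,0,0,255,0.06,0.9,0,0,255,0.06,0.9,0,0,255,0.06,0.9,0,0,255,0.06,0.9,0,0,255,0.06,0.9,0,0,255,0.09,0.9,0,0]
}}

```text
time: 7.75
tcp_pos: [0.4794, -0.0893, 0.2112]
tool_rot: [[-0.998, 0.063, -0.001], [0.063, 0.998, 0.0], [0.001, -0.0, -1.0]]
contact_force: [0.4, 0.1, -3.5]
width: 0.0253
finger_force: 108.7
```

{"name": "carry_out", "arguments": {
  "rows": [255,0,0,0,0,255,0,0,0,0]
}}

```text
time: 8.0
tcp_pos: [0.4796, -0.0907, 0.2114]
tool_rot: [[-0.998, 0.063, -0.001], [0.063, 0.998, -0.0], [0.001, -0.0, -1.0]]
contact_force: [-0.2, -0.2, -2.3]
width: 0.0254
finger_force: 108.9
```

Run:
```python
from h import *
s,im=snap('wrist','pics/w4.png'); print(s['tcp_pos'],s['contact_force'],s['width'])
si,im2=snap('side','pics/s4.png')
a=cv2.resize(im[60:420,160:480],None,fx=1.25,fy=1.25); b=cv2.resize(im2[160:280,310:410],None,fx=3.75,fy=3.75,interpolation=cv2.INTER_CUBIC)
cv2.imwrite('pics/c4.png',np.hstack([a,b])[:,:,::-1]); print(a.shape,b.shape)
```

```text
[ 0.47955743 -0.09069446  0.2114394 ] [-0.21014035 -0.17351523 -2.25930929] 0.025448486929951608
(450, 400, 3) (450, 375, 3)
```

View pics/c4.png

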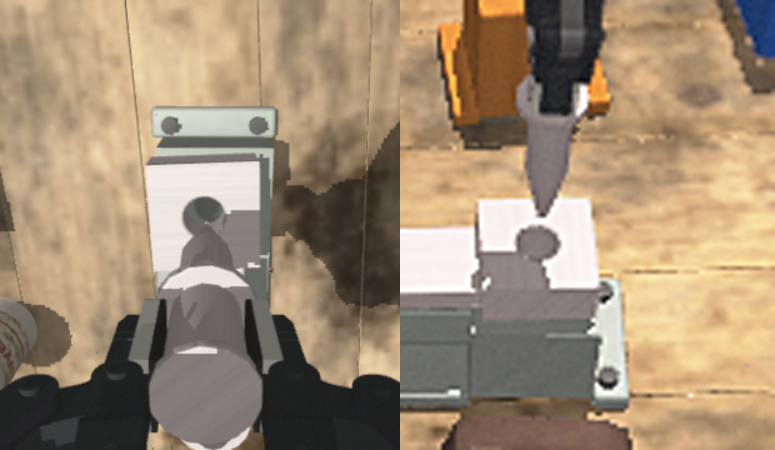

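The tip, at crop (207,222), hangs just above the bore, whose centre is at (204,216). The side view shows the pin upright over the block.

Run:
```python
from h import *
s=ctrl.sense(); C=lambda u,v:(160+(u+.5)/1.25-.5,60+(v+.5)/1.25-.5)
S=lambda u,v:(310+(u-400+.5)/3.75-.5,160+(v+.5)/3.75-.5)
print('tip',atz('wrist',C(207,222),.1142,s),'head',atz('wrist',C(206,398),.2502,s),'hole',atz('wrist',C(203.5,216),.09,s))
print('side tip',atz('side',S(542,214),.1142),'hole',atz('side',S(538,244),.09), 'collar',atz('side',S(552,100),.2))
```

```text
tip [ 0.47611704 -0.08921904  0.1142    ] head [ 0.48046328 -0.09029727  0.2502    ] hole [ 0.47994958 -0.09132914  0.09      ]
side tip [ 0.4787114  -0.09051822  0.1142    ] hole [ 0.47955296 -0.0894569   0.09      ] collar [ 0.4786696  -0.09230362  0.2       ]
```

{"name": "carry_out", "arguments": {
  "rows": [255,0.04,0,-0.3,0,255,0,0,-0.4,0,255,0,0,-0.4,0,255,0,0,-0.3,0,255,0,0,0,0]
}}

```text
time: 8.72
tcp_pos: [0.4807, -0.0902, 0.169]
tool_rot: [[-0.998, 0.063, -0.001], [0.063, 0.998, -0.0], [0.001, -0.0, -1.0]]
contact_force: [0.7, -0.9, -2.6]
width: 0.0252
finger_force: 108.9
```

{"name": "carry_out", "arguments": {
  "rows": [255,0,0,-0.2,0,255,0,0,-0.2,0,255,0,0,0,0]
}}

```text
time: 9.1
tcp_pos: [0.4809, -0.0902, 0.1574]
tool_rot: [[-0.998, 0.063, -0.001], [0.063, 0.998, -0.0], [0.001, -0.0, -1.0]]
contact_force: [-0.9, 0.8, -2.9]
width: 0.0254
finger_force: 108.9
```

{"name": "carry_out", "arguments": {
  "rows": [255,0,0,-0.15,0,255,0,0,-0.1,0,255,0,0,0,0]
}}

```text
time: 9.48
tcp_pos: [0.481, -0.0902, 0.15]
tool_rot: [[-0.998, 0.063, -0.0], [0.063, 0.998, -0.0], [0.0, -0.0, -1.0]]
contact_force: [0.0, -0.2, -2.7]
width: 0.025
finger_force: 108.9
```

{"name": "carry_out", "arguments": {
  "rows": [255,0,0,-0.1,0,255,0,0,-0.05,0,255,0,0,0,0]
}}

```text
time: 9.85
tcp_pos: [0.481, -0.0903, 0.1456]
tool_rot: [[-0.998, 0.063, -0.0], [0.063, 0.998, -0.0], [0.0, -0.0, -1.0]]
contact_force: [-1.0, -0.5, -4.3]
width: 0.0252
finger_force: 108.8
```

{"name": "carry_out", "arguments": {
  "rows": [255,0,0,-0.1,0,255,0,0,0,0]
}}

```text
time: 10.1
tcp_pos: [0.481, -0.0902, 0.1425]
tool_rot: [[-0.998, 0.063, -0.0], [0.063, 0.998, -0.0], [0.0, -0.0, -1.0]]
contact_force: [-1.0, -0.7, -3.3]
width: 0.0252
finger_force: 108.8
```

{"name": "carry_out", "arguments": {
  "rows": [255,0,0,-0.1,0,255,0,0,0,0]
}}

```text
time: 10.35
tcp_pos: [0.4809, -0.0902, 0.1395]
tool_rot: [[-0.998, 0.063, -0.0], [0.063, 0.998, -0.0], [0.0, -0.0, -1.0]]
contact_force: [0.7, -0.6, -3.3]
width: 0.025
finger_force: 108.9
```

{"name": "carry_out", "arguments": {
  "rows": [255,0,0,-0.1,0,255,0,0,0,0]
}}

```text
time: 10.6
tcp_pos: [0.4812, -0.0903, 0.1367]
tool_rot: [[-0.998, 0.063, 0.0], [0.063, 0.998, -0.0], [-0.0, -0.0, -1.0]]
contact_force: [0.0, -3.0, -0.9]
width: 0.0252
finger_force: 108.4
```

{"name": "carry_out", "arguments": {
  "rows": [255,0,0,-0.07,0,255,0,0,0,0]
}}

```text
time: 10.85
tcp_pos: [0.4815, -0.0904, 0.1349]
tool_rot: [[-0.998, 0.063, 0.001], [0.063, 0.998, -0.0], [-0.001, -0.0, -1.0]]
contact_force: [-0.1, -2.2, 4.5]
width: 0.0251
finger_force: 107.9
```

{"name": "carry_out", "arguments": {
  "rows": [255,0,0.02,-0.1,0,255,0,0,0,0]
}}

```text
time: 11.1
tcp_pos: [0.4814, -0.0897, 0.1318]
tool_rot: [[-0.998, 0.063, 0.001], [0.063, 0.998, -0.0], [-0.001, -0.0, -1.0]]
contact_force: [-0.1, -1.9, 3.6]
width: 0.0251
finger_force: 108.0
```

{"name": "carry_out", "arguments": {
  "rows": [255,0,0.02,-0.1,0,255,0,0,0,0]
}}

```text
time: 11.35
tcp_pos: [0.4813, -0.0891, 0.1288]
tool_rot: [[-0.998, 0.063, 0.001], [0.063, 0.998, -0.0], [-0.001, -0.0, -1.0]]
contact_force: [0.6, -1.8, 2.7]
width: 0.0251
finger_force: 108.0
```

{"name": "carry_out", "arguments": {
  "rows": [255,0,0.02,-0.1,0,255,0,0,0,0]
}}

```text
time: 11.6
tcp_pos: [0.4813, -0.0884, 0.1258]
tool_rot: [[-0.998, 0.063, 0.001], [0.063, 0.998, -0.0], [-0.001, -0.0, -1.0]]
contact_force: [0.0, -0.7, 4.1]
width: 0.0251
finger_force: 107.9
```

{"name": "carry_out", "arguments": {
  "rows": [255,0,0.02,-0.1,0,255,0,0,0,0]
}}

```text
time: 11.85
tcp_pos: [0.4813, -0.0877, 0.1228]
tool_rot: [[-0.998, 0.062, 0.0], [0.062, 0.998, -0.0], [-0.0, 0.0, -1.0]]
contact_force: [-0.4, -1.8, 4.1]
width: 0.025
finger_force: 107.9
```

{"name": "carry_out", "arguments": {
  "rows": [255,0,0.02,-0.1,0,255,0,0,0,0]
}}

```text
time: 12.1
tcp_pos: [0.4814, -0.0871, 0.1198]
tool_rot: [[-0.998, 0.062, 0.001], [0.062, 0.998, 0.0], [-0.001, 0.0, -1.0]]
contact_force: [0.7, -0.2, 4.2]
width: 0.025
finger_force: 107.9
```

{"name": "carry_out", "arguments": {
  "rows": [255,0,0.02,-0.1,0,255,0,0,0,0]
}}

```text
time: 12.35
tcp_pos: [0.4812, -0.0866, 0.1167]
tool_rot: [[-0.998, 0.063, 0.0], [0.063, 0.998, -0.0], [-0.0, -0.0, -1.0]]
contact_force: [0.9, -1.1, 2.0]
width: 0.0251
finger_force: 108.1
```

{"name": "carry_out", "arguments": {
  "rows": [255,0,0.01,-0.1,0,255,0,0,0,0]
}}

```text
time: 12.6
tcp_pos: [0.4811, -0.0864, 0.1136]
tool_rot: [[-0.998, 0.063, 0.0], [0.063, 0.998, -0.0], [-0.0, -0.0, -1.0]]
contact_force: [0.1, -2.1, 1.8]
width: 0.0247
finger_force: 108.1
```

{"name": "carry_out", "arguments": {
  "rows": [255,0,0,-0.1,0,255,0,0,0,0]
}}

```text
time: 12.85
tcp_pos: [0.4811, -0.0864, 0.1106]
tool_rot: [[-0.998, 0.063, 0.0], [0.063, 0.998, -0.0], [-0.0, -0.0, -1.0]]
contact_force: [0.3, -1.7, 2.2]
width: 0.0251
finger_force: 108.1
```

{"name": "carry_out", "arguments": {
  "rows": [255,0,0,-0.1,0,255,0,0,-0.1,0,255,0,0,0,0]
}}

```text
time: 13.22
tcp_pos: [0.4811, -0.0864, 0.1046]
tool_rot: [[-0.998, 0.063, -0.0], [0.063, 0.998, -0.0], [-0.0, -0.0, -1.0]]
contact_force: [0.1, -2.1, 1.4]
width: 0.0249
finger_force: 108.1
```

{"name": "carry_out", "arguments": {
  "rows": [255,0,0,-0.06,0,255,0,0,-0.04,0,255,0,0,0,0]
}}

```text
time: 13.6
tcp_pos: [0.4812, -0.0864, 0.1017]
tool_rot: [[-0.998, 0.063, 0.0], [0.063, 0.998, -0.0], [-0.0, -0.0, -1.0]]
contact_force: [0.0, -1.8, 4.4]
width: 0.0249
finger_force: 107.9
```

Close to seated; press in small steps to find the stop.

{"name": "carry_out", "arguments": {
  "rows": [255,0,0,-0.04,0,255,0,0,0,0]
}}

```text
time: 13.85
tcp_pos: [0.4813, -0.0864, 0.1011]
tool_rot: [[-0.998, 0.063, 0.001], [0.063, 0.998, 0.0], [-0.001, 0.0, -1.0]]
contact_force: [-5.2, -1.0, 20.6]
width: 0.0253
finger_force: 106.4
```

{"name": "carry_out", "arguments": {
  "rows": [255,0,0,-0.04,0,255,0,0,0,0]
}}

```text
time: 14.1
tcp_pos: [0.4816, -0.0864, 0.1008]
tool_rot: [[-0.998, 0.063, 0.001], [0.063, 0.998, 0.001], [-0.001, 0.001, -1.0]]
contact_force: [-12.9, 0.4, 43.7]
width: 0.0252
finger_force: 104.1
```

{"name": "carry_out", "arguments": {
  "rows": [255,0,0,0.06,0,200,0,0,0,0,100,0,0,0,0,0,0,0,0,0,0,0,0,0,0,0,0,0,0,0]
}}

```text
time: 14.85
tcp_pos: [0.4811, -0.0862, 0.101]
tool_rot: [[-0.998, 0.062, -0.0], [0.062, 0.998, -0.0], [0.0, -0.0, -1.0]]
contact_force: [-0.2, -0.2, 0.4]
width: 0.0855
finger_force: 0.0
```

{"name": "carry_out", "arguments": {
  "rows": [0,0,0,0.4,0,0,0,0,0.8,0,0,0,0,1,0,0,0,0,1,0,0,0,0,0.8,0,0,0,0,0,0]
}}

```text
time: 15.6
tcp_pos: [0.4819, -0.0865, 0.2233]
tool_rot: [[-0.998, 0.063, 0.004], [0.063, 0.998, 0.0], [-0.004, 0.0, -1.0]]
contact_force: [-0.5, 0.1, -1.0]
width: 0.0853
finger_force: 0.0
```

Run:
```python
from h import *
s,im=snap('wrist','pics/w5.png'); print(s['tcp_pos'],s['contact_force'],s['width'])
si,im2=snap('side','pics/s5.png')
a=cv2.resize(im[60:420,160:480],None,fx=1.25,fy=1.25); b=cv2.resize(im2[190:280,310:385],None,fx=5,fy=5,interpolation=cv2.INTER_CUBIC)
cv2.imwrite('pics/c5.png',np.hstack([a,b])[:,:,::-1])
```

```text
[ 0.48190067 -0.08647398  0.22328786] [-0.45812493  0.11490882 -0.95580902] 0.0852605157313273
```

View pics/c5.png

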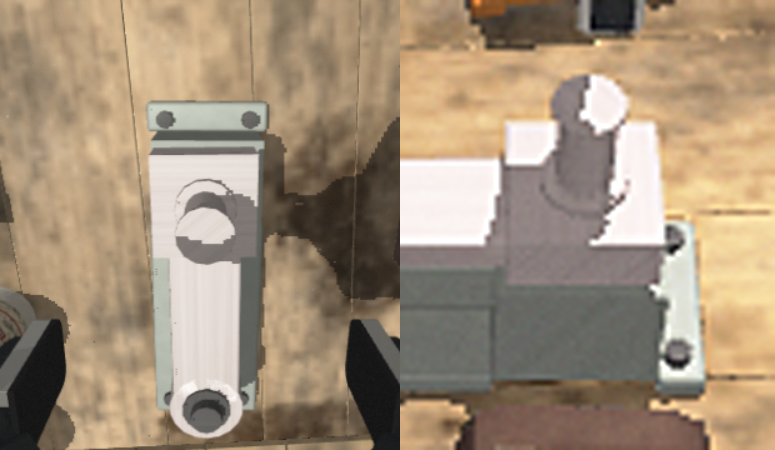

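The pin stands upright with its collar on the arm block, and the arm looks in line. I'll press on the head with the fingers shut, which checks the 140 mm height and seats the pin fully.

{"name": "carry_out", "arguments": {
  "rows": [255,0,0,0,0,255,0,0,0,0,255,0,0,-0.7,0,255,0,0,-0.8,0,255,0,0,-0.6,0,255,0,0,-0.4,0,255,0,0,0,0,255,0,0,0,0],
  "squeeze": 40
}}

```text
time: 16.7
tcp_pos: [0.4814, -0.0864, 0.1466]
tool_rot: [[-0.998, 0.063, 0.001], [0.063, 0.998, -0.0], [-0.001, -0.0, -1.0]]
contact_force: [-0.1, -0.8, 0.8]
width: -0.0001
finger_force: 0.0
```

{"name": "carry_out", "arguments": {
  "rows": [255,0,0,-0.07,0,255,0,0,-0.07,0,255,0,0,0,0]
}}

```text
time: 17.08
tcp_pos: [0.4811, -0.0863, 0.1418]
tool_rot: [[-0.998, 0.063, -0.0], [0.063, 0.998, -0.0], [0.0, -0.0, -1.0]]
contact_force: [0.1, -1.1, 0.2]
width: -0.0002
finger_force: 0.0
```

{"name": "carry_out", "arguments": {
  "rows": [255,0,0,-0.05,0,255,0,0,-0.04,0,255,0,0,0,0]
}}

```text
time: 17.45
tcp_pos: [0.4813, -0.0864, 0.14]
tool_rot: [[-0.998, 0.063, 0.001], [0.063, 0.998, 0.0], [-0.001, 0.0, -1.0]]
contact_force: [-7.1, 0.9, 20.6]
width: 0.0001
finger_force: 10.4
```

{"name": "carry_out", "arguments": {
  "rows": [255,0,0,-0.03,0,255,0,0,0,0]
}}

```text
time: 17.7
tcp_pos: [0.4816, -0.0864, 0.1399]
tool_rot: [[-0.998, 0.063, 0.001], [0.063, 0.998, 0.001], [-0.001, 0.001, -1.0]]
contact_force: [-12.8, 2.5, 37.3]
width: -0.0001
finger_force: 18.9
```

The head is at 0.140 m and doesn't move under 37 N, so the pin is home. I'll back off and hand the job in.

{"name": "carry_out", "arguments": {
  "rows": [255,0,0,0.15,0,255,0,0,0.7,0,255,0,0,1,0,255,0,0,1,0,255,0,0,0.5,0,255,0,0,0,0,255,0,0,0,0]
}}

```text
time: 18.58
tcp_pos: [0.4807, -0.0862, 0.2377]
tool_rot: [[-0.998, 0.062, -0.001], [0.062, 0.998, -0.0], [0.001, -0.0, -1.0]]
contact_force: [0.9, -0.4, 0.0]
width: -0.0003
finger_force: 0.0
```

```bash
python3 -c "
from cell import ctrl
s=ctrl.sense();print(s['tcp_pos'],s['contact_force']);print(ctrl.job_done())"
```

```text
[ 0.48066498 -0.08616154  0.23770357] [ 0.94333186 -0.40117819  0.0495378 ]
the job is handed in; nothing more can be done
None
```

The pin is fully home: its head sat at 140 mm and did not move under a 37 N press. The arm is drawn into line, the bearing, pliers and oil can were left alone, and I handed the job in at 18.6 s with the robot clear (no verdict was returned).

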